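# Find the parts case that rattles

## Robot

A 7-joint arm with a two-finger parallel gripper is mounted at the origin on a cart in front of the work surface, level with it; the furniture and walls round the work are solid. World frame = base frame: x ahead of the robot, y to its left, z up, the work surface at z = 0. Lengths are in m, angles in rad, forces in N, time in s.
With the tool pointing down it reaches from about 0.4 to 0.85 m from the base axis. Payload 4.4 kg.
Tool frame: the origin (TCP) lies on the centre line of the jaws, within the pads' length; the fingertips stand 14 mm ahead of it and the grasp point (between the pads) lies 5 mm behind it; x points along the fingers, z is the direction in which the jaws open and shut, and the axes are right-handed (so a half turn about x gives the same grasp; the last joint's range is limited). The gripper opens to 94 mm and grips with 3 to 60 N. Pads are 16 mm wide; open, the fingers measure 119 mm over their backs; the gripper's body (75 mm by 177 mm) begins 78 mm behind the grasp point.
Start: joints at [-1.341, 0.628, 0.038, 1.517, -0.027, 0.996, -0.02], TCP at [0.189, 0.622, 0.219] pointing down, gripper open.
Joint ranges: [-3.06, 3.06], [-0.37, 2.12], [-1.25, 1.32], [0.18, 2.47], [-1.1, 4.24], [0.23, 1.98], [-2.94, 2.94]. Speed limits (rad/s): [2.57, 2.57, 3.14, 3.14, 3.14, 3.14, 3.14].

## Interface

Orientations are given as a unit quaternion [x, y, z, w].
In Python, from rig import arm, get_image, camera_info, models gives the robot as it stands. Calls block until the motion is done:
- arm.move_ptp(position, orientation): joint-space move of the TCP to a pose.
- arm.move_straight(position, rot=None, feed=0.15): straight line of the TCP; rot=None keeps the orientation; feed is the mean speed in m/s.
- arm.movej(angles): joint-space move.
- arm.let_go() and arm.grasp(squeeze=None): open the fingers fully, or close them until they stop; squeeze is the grip in N (None keeps the last).
- arm.pause(seconds).
- arm.inverse_kinematics(position, orientation): joint angles nearest the present ones, or None.
- arm.observe(): the state.
- get_image(name): name is "side" or "top"; returns the picture (420x560x3 uint8, red, green, blue); there is no depth.
- camera_info(name): a dict with "fx", "fy", "cx", "cy" (pixels), "position" and "attitude" of the camera in the world. Camera axes: x right, y down, z forward; pixel columns grow to the right and rows downward; lengths in m; the calibration is good to about 2 mm. A picture is of the moment at which its call begins. camera_info takes no time and is no camera call.
A pose or a line that the arm cannot do raises arm.MotionError and nothing moves.
- arm.sign_off(): hands the job in, once; it reports no verdict.
Trained networks look in the newest picture that a camera, given by its name, has taken for a name from the list of things; names that differ only in an ending like _2 or _b are one class to them, and where a whole thing is asked for, a point or a joint stands for the part that bears it (a point fixed in the world has none). Each returns a list of dicts, best first, with "confidence" (0 to 1); they miss things now and then, are a little off and sometimes report something else, mostly with a low value. They report only what shows in the picture. A call takes as long as a camera call. They do not tell look-alikes from the thing itself.
- models.boxes_of(camera, label): "box" ([left, top, width, height] in pixels, round what is visible of it).
- models.regions_of(camera, label): "mask" (420x560 bool, what is visible of it) and "box" ([left, top, width, height] in pixels, round what is visible of it).
The state is a dict: "time": time; "joint_positions": joint angles; "qd": joint speeds; "joint_efforts": joint torques, N m; "position": TCP position; "ee_rot": TCP orientation; "wrist_force": force on the tool from outside, world axes, zero at the start; "torque": the same for the moment, N m; "width": opening from 0.0 (shut) to 1.0 (fully open).
Only numpy, scipy, OpenCV 4.12 (cv2) and the standard library are available. Lean on these libraries where they do the work, as an engineer would, in place of code of your own. Each camera call takes 0.05 s, during which the arm holds its last target.

## Task

One of the three look-alike parts cases in the travel rack holds the turntable's steel pivot ball loose, so it rattles; in the other two the contents are packed tight. Press the rack's sprung plunger right down so that the keeper bail swings back off the cases, then lift the cases one at a time and shake each in the air until you feel one rattle, setting every silent one back flat and upright in its pocket of the rack. Finish while holding the rattling case in the gripper, still and upright, over the middle of the turntable base and about a hand's width above it, clear of everything else; leave the sanding block and the marker pen where they lie.

Things in the scene. Friction and masses are not known exactly. Their poses are not given: they have to be found in the camera images.
- case_1_mid (a point): centre (half-way up) of a sealed aluminium parts case, a rounded box 100 mm long (its x), 50 mm wide (y) and 50 mm high (z up), a seam round it and a dark clasp on each end; 0.28 to 0.4 kg filled. Flat, smooth long sides. At the start in the rack's +y end pocket, long side along the rack's x, foot 6 mm and lid top 56 mm above the bench
- case_2_mid (a point): the same for the second case, outwardly identical; at the start in the middle pocket. Which case holds the loose ball changes from start to start, and neither number nor weight tells it. The ball (steel, 32 mm, 0.13 kg) rolls up to 62 mm along the inside at the least tilt or push, and its knock on an end wall is felt as a short jolt of a few newtons (about a hundredth of a second)
- case_3_mid (a point): the same for the third case, outwardly identical; at the start in the -y end pocket. That pocket is next to the plunger. In the two silent cases the same weight is packed in foam and does not shift
- rack: travel rack, fixed: two plywood rails along y, 6 mm high, at x = +-40 mm, open between them; on the rails 6 mm cleats and lips form three pockets in a row at y = +105, 0 and -105 mm, 60 mm wide (y) and 110 mm long (x). Plunger catch on the -y end (out to y = -226 mm). Origin on the bench under the middle pocket; x points away from the robot, z up
- plunger_top (a point): middle of the top of the plunger's round black cap (25 mm in diameter, 78 mm above the bench, in rack coordinates x = +22, y = -200 mm); it moves down with the cap
- plunger (a joint): stroke of the sprung plunger, m: 0 up, 0.012 fully down (about 6 N); it springs up again when let go. The catch lets the bail go at about 8 mm
- bail (a joint): angle of the keeper bail, rad: 0 = latched, its steel crossbar (10 mm thick with its sleeve, along y) lying just above the lids, arms at y = +-166 mm; when the catch lets go a spring swings it back by itself to 2.25 within about a second, and it then lies near the bench 85 to 95 mm behind (+x of) the pocket centres and stays there
- turntable: base of the model's turntable, fixed: plywood disc 156 mm in diameter and 12 mm thick with an empty steel cup in the middle (top 23 mm above the bench). Origin on the bench under its centre
- sanding_block: bystander in front of the rack, loose: sanding block 43 x 71 x 24 mm, origin at the middle of its underside
- jar_bronze: bystander behind the rack, stuck fast: screw-lid paint jar with dark lid, 48 mm in diameter, 66 mm high, origin at the middle of its underside
- marker_pen: bystander, loose: marker pen, 135 mm long, 17 mm thick, lying, origin at the middle of its underside
There are look-alikes about, which are no part of the job. Leave any yellow look-alike of the part that bears case_3_mid alone. What is shaped like the part that bears case_1_mid but turquoise is not meant.

How it is judged:
On the way, in this order (a step that is already met when the one before it is completed fails the run):
1. the plunger is pressed and the keeper bail has swung back off the cases (value of joint bail above 2 rad), for 0.1 s.
2. the case with the loose ball is shaken in the air so that the ball runs to and fro and knocks (angular speed of loose_ball above 8 rad/s and height (world z) of loose_ball_center above 0.065 m).
At the end, for the whole second after the job is handed in: The case with the loose ball is gripped by the fingers, still (under 40 mm/s), upright within 15 degrees, its centre within 60 mm (level) of the turntable's centre and 110 to 320 mm above the bench; the other two cases stand flat (within 6 degrees) and at rest in the rack's pockets (((distance between case_1_mid and loose_ball_center below 0.04 m and horizontal distance between case_1_mid and turntable below 0.06 m and height (world z) of case_1_mid between 0.11 and 0.32 m and angle between case_1_mid's own z axis and vertical below 0.26 rad and contact force between the fingers and case_1 above 1 N and linear speed of case_1 below 0.04 m/s and x of case_2_mid in the frame of rack between -0.008 and 0.008 m and z of each of case_2_mid, case_3_mid in the frame of rack below 0.0345 m and angle between each of case_2_mid, case_3_mid's own z axis and vertical below 0.1 rad and linear speed of each of case_2, case_3 below 0.05 m/s and x of case_3_mid in the frame of rack between -0.008 and 0.008 m) or (distance between case_2_mid and loose_ball_center below 0.04 m and horizontal distance between case_2_mid and turntable below 0.06 m and height (world z) of case_2_mid between 0.11 and 0.32 m and angle between case_2_mid's own z axis and vertical below 0.26 rad and contact force between the fingers and case_2 above 1 N and linear speed of case_2 below 0.04 m/s and x of case_1_mid in the frame of rack between -0.008 and 0.008 m and z of each of case_1_mid, case_3_mid in the frame of rack below 0.0345 m and angle between each of case_1_mid, case_3_mid's own z axis and vertical below 0.1 rad and linear speed of each of case_1, case_3 below 0.05 m/s and x of case_3_mid in the frame of rack between -0.008 and 0.008 m) or (distance between case_3_mid and loose_ball_center below 0.04 m and horizontal distance between case_3_mid and turntable below 0.06 m and height (world z) of case_3_mid between 0.11 and 0.32 m and angle between case_3_mid's own z axis and vertical below 0.26 rad and contact force between the fingers and case_3 above 1 N and linear speed of case_3 below 0.04 m/s and x of case_1_mid in the frame of rack between -0.008 and 0.008 m and z of each of case_1_mid, case_2_mid in the frame of rack below 0.0345 m and angle between each of case_1_mid, case_2_mid's own z axis and vertical below 0.1 rad and linear speed of each of case_1, case_2 below 0.05 m/s and x of case_2_mid in the frame of rack between -0.008 and 0.008 m))); the arm keeps its last pose, push and grip.
It fails at once if a bystander is shifted (distance of any of sanding_block, marker_pen from where it was at the start of the episode above 0.04 m).
It also fails if it takes over 69 s, if anything falls off the work surface, if the arm or the gripper's body presses on something with over 40 N, if the wrist force passes 120 N, or if a joint passes its speed limit or range.

## Working session

There is one attempt and no reset: what is moved stays moved. The work goes in short steps, each a Python script; the robot and the scene stay as the last script left them, time stands still between calls to the robot, and variables do not carry over. Pictures are saved under pics/ and viewed, and the job is handed in when it is done.

```bash
ls; mkdir -p pics; python3 - <<'E'
from rig import arm, get_image, camera_info, models
import cv2, numpy as np
for c in ("side","top"):
    im=get_image(c); cv2.imwrite(f"pics/{c}0.png",cv2.resize(im[:,:,::-1],(784,588),interpolation=cv2.INTER_CUBIC))
    print(c,camera_info(c))
print(arm.observe())
E
```

```text
pics
side {'fx': 509.7625528327705, 'fy': 509.7625528327705, 'cx': 272.55901042669177, 'cy': 214.3432534719129, 'position': array([-0.06479902, -0.73645523,  0.67109544]), 'attitude': array([ 0.82971183, -0.23523214,  0.1421227 , -0.48584489])}
top {'fx': 431.02387821542726, 'fy': 431.02387821542726, 'cx': 278.40199461700195, 'cy': 205.41396450068032, 'position': array([0.3644787 , 0.14347944, 1.1338364 ]), 'attitude': array([ 0.70570468, -0.70558418,  0.04365961, -0.04717733])}
{'time': 0.1, 'joint_positions': array([-1.34080778,  0.62923438,  0.03845812,  1.51822558, -0.02700833,
        0.99627701, -0.02001041]), 'qd': array([ 0.00083223, -0.00318271, -0.00114855, -0.00405899,  0.00038019,
       -0.00061008,  0.00093867]), 'joint_efforts': array([ 3.35606557e-03, -5.50787473e+01,  1.14763308e+00, -1.87116301e+01,
       -5.21668664e-02,  1.90639246e-02,  4.58533179e-05]), 'position': array([0.18928689, 0.62125778, 0.21867233]), 'ee_rot': array([-0.42120315,  0.5686835 ,  0.42051032,  0.56776584]), 'wrist_force': array([0.32511865, 0.7451526 , 0.00247371]), 'torque': array([-0.00943225,  0.02115391, -0.00984274]), 'width': 1.0020320927461086}
```

View pics/side0.png

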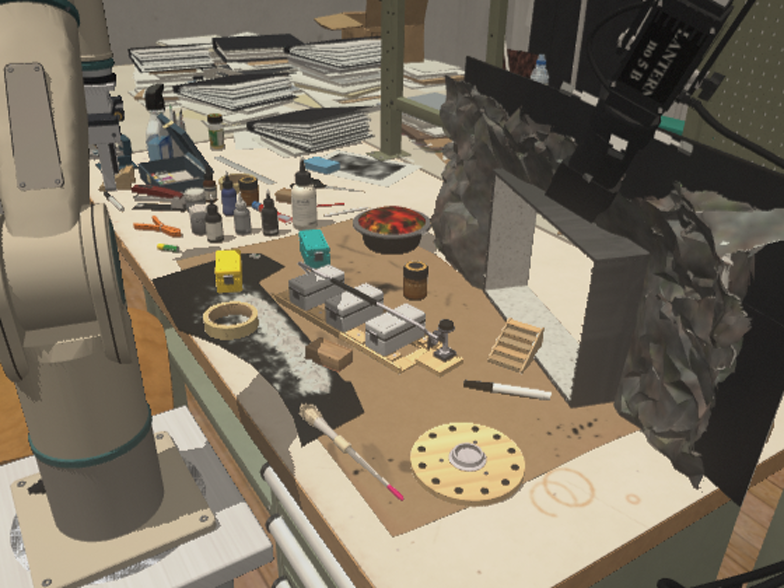

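View pics/top0.png

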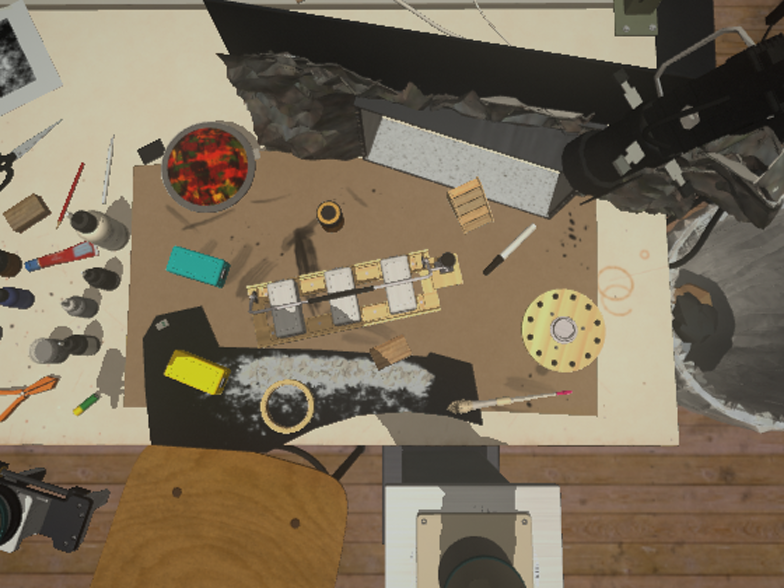

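```bash
cat > h.py <<'E'
from rig import arm, get_image, camera_info, models
import cv2, numpy as np
from scipy.spatial.transform import Rotation as R
def proj(c,P):
    i=camera_info(c); Rm=R.from_quat(i["attitude"]).as_matrix()
    q=(np.atleast_2d(P)-i["position"])@Rm
    return np.c_[i["fx"]*q[:,0]/q[:,2]+i["cx"], i["fy"]*q[:,1]/q[:,2]+i["cy"]]
def ray(c,uv,z):
    i=camera_info(c); Rm=R.from_quat(i["attitude"]).as_matrix()
    d=Rm@np.array([(uv[0]-i["cx"])/i["fx"],(uv[1]-i["cy"])/i["fy"],1.0])
    return i["position"]+d*(z-i["position"][2])/d[2]
E
python3 - <<'E'
from h import *
for c in ("top","side"):
    im=get_image(c); cv2.imwrite(f"pics/raw_{c}.png",im[:,:,::-1])
    for l in ("case_1_mid","rack","plunger_top","bail","turntable","sanding_block","jar_bronze","marker_pen"):
        r=models.regions_of(c,l)
        for k in r:
            m=k["mask"]; ys,xs=np.nonzero(m)
            if len(xs)==0: continue
            print(c,l,round(k["confidence"],2),np.round(k["box"],0),"cen",xs.mean().round(1),ys.mean().round(1),"n",len(xs), np.round(ray(c,(xs.mean(),ys.mean()),0),3)[:2])
E
python3 - <<'E'
import cv2
im=cv2.imread("pics/raw_top.png")
cv2.imwrite("pics/crop_top.png",cv2.resize(im[165:275,165:365],None,fx=4,fy=4,interpolation=cv2.INTER_CUBIC))
im=cv2.imread("pics/raw_side.png")
cv2.imwrite("pics/crop_side.png",cv2.resize(im[160:280,180:350],None,fx=4.6,fy=4.6,interpolation=cv2.INTER_CUBIC))
E
```

```text
top case_1_mid 0.97 [190. 200.  28.  43.] cen 204.0 220.4 n 813 [0.471 0.346]
top case_1_mid 0.69 [120. 177.  43.  28.] cen 141.1 190.2 n 832 [0.552 0.516]
top rack 0.59 [174. 180. 152.  67.] cen 254.2 211.8 n 3631 [0.494 0.213]
top plunger_top 0.43 [309. 179.  15.  11.] cen 318.3 186.0 n 116 [0.563 0.043]
top bail 0.9 [176. 191. 135.  33.] cen 238.2 210.4 n 523 [0.498 0.256]
top turntable 0.59 [373. 203.  60.  60.] cen 401.8 235.5 n 2791 [ 0.431 -0.175]
top sanding_block 0.61 [265. 238.  29.  26.] cen 278.8 251.1 n 467 [0.391 0.148]
top jar_bronze 0.74 [229. 143.  17.  24.] cen 235.4 154.2 n 360 [0.65  0.265]
top marker_pen 0.69 [343. 163.  41.  35.] cen 362.8 178.7 n 284 [ 0.583 -0.076]
side case_1_mid 0.93 [212. 162.  25.  29.] cen 223.9 176.8 n 519 [0.571 0.563]
side case_1_mid 0.83 [206. 187.  39.  35.] cen 225.0 205.1 n 871 [0.489 0.395]
side rack 0.66 [196. 187. 133.  83.] cen 276.0 239.8 n 2167 [0.513 0.167]
side plunger_top 0.72 [314. 228.  11.  22.] cen 316.8 237.1 n 153 [0.608 0.125]
side plunger_top 0.43 [209. 190. 103.  54.] cen 263.0 213.9 n 328 [0.554 0.297]
side bail 0.9 [215. 189.  97.  56.] cen 266.6 215.8 n 298 [0.557 0.283]
side turntable 0.85 [294. 303.  80.  59.] cen 333.3 331.5 n 4007 [ 0.431 -0.17 ]
side sanding_block 0.91 [218. 242.  31.  26.] cen 234.2 253.1 n 529 [0.397 0.168]
side jar_bronze 0.78 [289. 184.  21.  30.] cen 296.2 199.7 n 485 [0.677 0.319]
side jar_bronze 0.69 [195. 189. 136.  77.] cen 274.8 241.1 n 1934 [0.508 0.164]
side marker_pen 0.91 [333. 268.  60.  17.] cen 359.4 277.8 n 352 [ 0.587 -0.063]
```

View pics/crop_top.png

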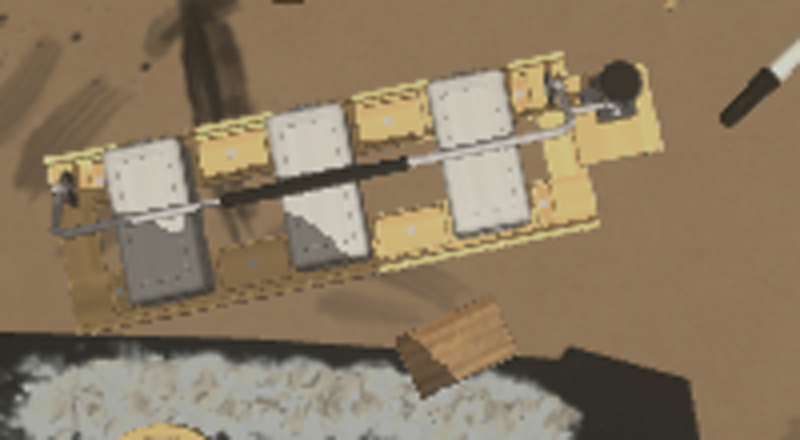

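View pics/crop_side.png

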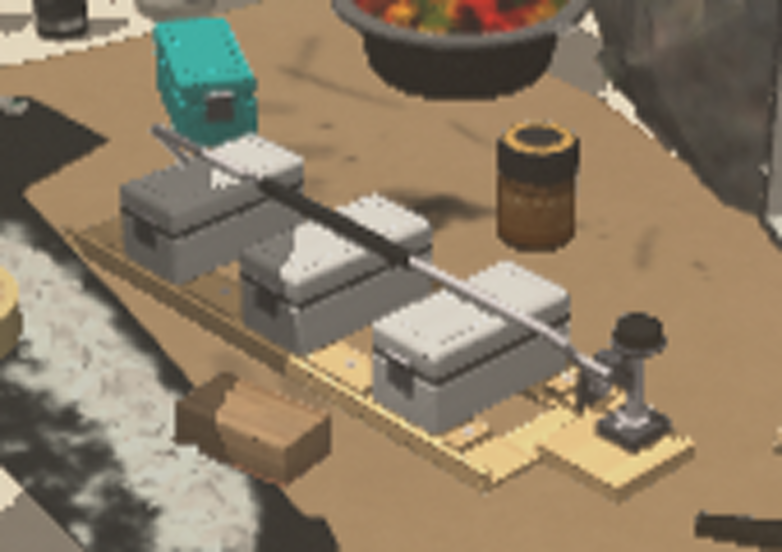

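```bash
cat > fit.py <<'E'
from h import *
from scipy.optimize import least_squares
def tr(p): return ((np.array(p)+.5)/4-.5+165)
def sr(p): return ((np.array(p)+.5)/4.6-.5+np.array([180,160]))
obs=[("top",tr([620,84]),(22,-200,78)),("side",sr([638,328]),(22,-200,78)),
("top",tr([157.5,221]),(0,105,56)),("top",tr([320,185]),(0,0,56)),("top",tr([479,152]),(0,-105,56)),
# side lid centres
("side",sr([212,182]),(0,105,56)),("side",sr([336,240]),(0,0,56)),("side",sr([472,310]),(0,-105,56))]
def W(p,P):
    P=np.atleast_2d(P)/1000.; c,s=np.cos(p[2]),np.sin(p[2])
    return np.c_[p[0]+c*P[:,0]-s*P[:,1], p[1]+s*P[:,0]+c*P[:,1], P[:,2]]
def res(p): return np.concatenate([(proj(c,W(p,P))[0]-uv) for c,uv,P in obs])
s=least_squares(res,[0.5,0.22,0.2],loss="soft_l1")
if __name__=="__main__":
    print(s.x, np.round(res(s.x).reshape(-1,2),2))
    p=s.x
    for c,off,(h,w),k in (("top",(165,165),(110,200),4),("side",(180,160),(120,170),4.6)):
        im=cv2.imread(f"pics/raw_{c}.png")[off[1]:off[1]+h,off[0]:off[0]+w]
        im=cv2.resize(im,None,fx=k,fy=k,interpolation=cv2.INTER_CUBIC)
        def px(P): return (((proj(c,W(p,P))-off)+.5)*k-.5).round().astype(int)
        for y in (105,0,-105):
            for z in (6,56):
                cv2.polylines(im,[px([(-50,y-25,z),(50,y-25,z),(50,y+25,z),(-50,y+25,z)])],True,(0,0,255),1)
        for x in (-40,40): cv2.polylines(im,[px([(x,-166,6),(x,166,6)])],False,(255,0,0),1)
        a=np.linspace(0,2*np.pi,30)
        cv2.polylines(im,[px(np.c_[22+12.5*np.cos(a),-200+12.5*np.sin(a),a*0+78])],True,(0,255,0),1)
        cv2.imwrite(f"pics/fit_{c}.png",im)
E
python3 fit.py
```

```text
[0.48744204 0.23541868 0.20885817] [[ 0.84  0.03]
 [ 0.88 -0.26]
 [-0.93  0.6 ]
 [-0.6   0.99]
 [ 0.44  0.66]
 [ 0.48 -1.99]
 [ 0.22 -0.55]
 [ 0.26 -0.18]]
```

```bash
python3 - <<'E'
from h import *
m=models.regions_of("top","turntable")[0]["mask"]
# hold: newest picture
from scipy.spatial import ConvexHull
ys,xs=np.nonzero(m)
(e)=cv2.fitEllipse(cv2.findContours(m.astype(np.uint8),0,1)[0][0]); print("top",e, ray("top",e[0],0.012))
m=models.regions_of("side","turntable")[0]["mask"]
e=cv2.fitEllipse(max(cv2.findContours(m.astype(np.uint8),0,1)[0],key=len)); print("side",e, ray("side",e[0],0.010))
# cup pixels in displayed picture
print(ray("top",(564/1.4,329/1.4),0.022), ray("side",(468/1.4,456/1.4),0.022))
E
```

```text
top ((401.8132019042969, 235.49913024902344), (57.78826141357422, 59.76328659057617), 137.06857299804688) [ 0.4306553  -0.17146636  0.012     ]
side ((333.26910400390625, 331.5159606933594), (59.56842041015625, 83.42437744140625), 97.2060317993164) [ 0.42336437 -0.17809668  0.01      ]
[ 0.43135004 -0.1713892   0.022     ] [ 0.42591802 -0.17663752  0.022     ]
```

View pics/fit_top.png

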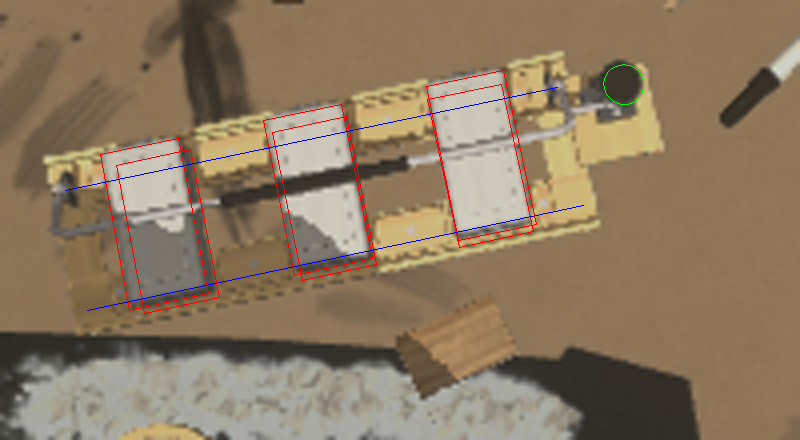

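View pics/fit_side.png

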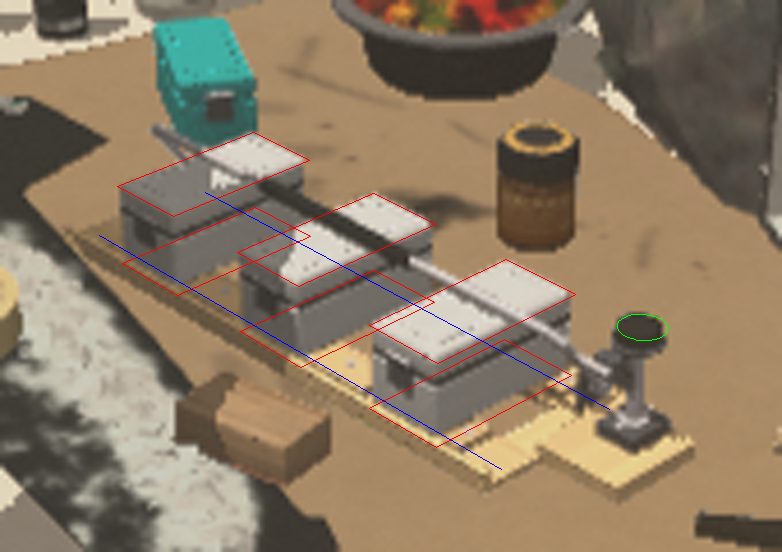

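```bash
cat >> h.py <<'E'
from fit import s as _s
RX,RY,RYAW=_s.x
def rk(x,y,z):
    c,s=np.cos(RYAW),np.sin(RYAW)
    return np.array([RX+c*x-s*y,RY+s*x+c*y,z])
def down(yaw,tilt=0.0):
    """tool x down, tool z (jaws) at world heading yaw; tilt about jaw axis"""
    z=np.array([np.cos(yaw),np.sin(yaw),0]); x=np.array([0,0,-1.]); y=np.cross(z,x)
    Rm=R.from_matrix(np.c_[x,y,z])
    return (R.from_rotvec(z*tilt)*Rm).as_quat()
E
sed -i 's/^from h import \*/import h; from h import proj,ray,np,cv2/' fit.py
sed -i 's/^from fit import s as _s/import json; RX,RY,RYAW=json.load(open("rack.json"))/; s/^RX,RY,RYAW=_s.x//' h.py
python3 - <<'E'
import json; json.dump([0.48744204,0.23541868,0.20885817],open("rack.json","w"))
E
python3 - <<'E'
from h import *
o=arm.observe()
print(R.from_quat(o["ee_rot"]).as_matrix().round(2))
TT=np.array([0.428,-0.174])
for nm,p in (("c1",rk(0,.105,.03)),("c2",rk(0,0,.03)),("c3",rk(0,-.105,.03)),("c2hi",rk(0,0,.18)),("pl",rk(.022,-.202,.082)),("tt",np.r_[TT,.2])):
    for a in (np.pi/2,-np.pi/2)+((0,np.pi) if nm in("pl",) else ()):
        q=arm.inverse_kinematics(p,down(RYAW+a)); print(nm,round(a,2),p.round(3),None if q is None else np.round(q,2))
print(R.from_quat(camera_info("top")["attitude"]).as_matrix().round(2))
# lamp tip height by triangulation
def tri(a,b):
    ds=[];ps=[]
    for c,uv in (("top",a),("side",b)):
        p=camera_info(c)["position"];d=ray(c,uv,0)-p;ds.append(d/np.linalg.norm(d));ps.append(p)
    A=np.c_[ds[0],-ds[1]];t=np.linalg.lstsq(A,ps[1]-ps[0],rcond=None)[0]
    return ps[0]+t[0]*ds[0],ps[1]+t[1]*ds[1]
print(tri((568/1.4,165/1.4),(560/1.4,185/1.4)),tri((600/1.4,205/1.4),(600/1.4,215/1.4)))
t=o["time"];arm.pause(0.002);o=arm.observe();print(o["time"]-t)
E
```

```text
[[-0.   -0.96  0.29]
 [ 0.    0.29  0.96]
 [-1.    0.    0.  ]]
c1 1.57 [0.466 0.338 0.03 ] [-0.62  0.79 -0.09  1.87  0.14  0.49  0.98]
c1 -1.57 [0.466 0.338 0.03 ] [-1.    0.86  0.52  1.88 -0.73  0.6  -1.37]
c2 1.57 [0.487 0.235 0.03 ] [-0.44  0.76 -0.09  1.96  0.15  0.43  1.13]
c2 -1.57 [0.487 0.235 0.03 ] [-0.81  0.82  0.48  1.97 -0.74  0.53 -1.16]
c3 1.57 [0.509 0.133 0.03 ] [-0.25  0.75 -0.08  2.    0.15  0.4   1.33]
c3 -1.57 [0.509 0.133 0.03 ] [-0.63  0.82  0.5   2.01 -0.79  0.51 -0.91]
c2hi 1.57 [0.487 0.235 0.18 ] [-0.46  0.52 -0.06  1.86  0.05  0.76  1.23]
c2hi -1.57 [0.487 0.235 0.18 ] [-0.95  0.62  0.71  1.88 -0.53  0.84 -1.33]
pl 1.57 [0.551 0.042 0.082] [-0.05  0.68 -0.11  1.91  0.13  0.56  1.52]
pl -1.57 [0.551 0.042 0.082] [-0.51  0.77  0.61  1.92 -0.7   0.67 -0.82]
pl 0 [0.551 0.042 0.082] [-0.29  0.7   0.25  1.92 -0.3   0.56  0.37]
pl 3.14 [0.551 0.042 0.082] [ 0.19  0.73 -0.5   1.9   0.56  0.65  2.7 ]
tt 1.57 [ 0.428 -0.174  0.2  ] [ 0.11  0.41  0.3   2.05 -0.18  0.71  2.3 ]
tt -1.57 [ 0.428 -0.174  0.2  ] [-0.37  0.61  1.07  2.06 -0.71  0.89 -0.25]
[[ 0.   -0.99  0.13]
 [-1.    0.    0.  ]
 [-0.   -0.13 -0.99]]
(array([ 0.63383917, -0.09371887,  0.34392593]), array([ 0.62552889, -0.08731381,  0.33916876])) (array([ 0.58716449, -0.1461204 ,  0.31091574]), array([ 0.61567016, -0.17049453,  0.32720717]))
0.0
```

```bash
python3 - <<'E'
from h import *
arm.grasp(10)
arm.move_ptp(rk(.022,-.202,.13),down(RYAW))
o=arm.observe();print(o["time"],o["position"],o["width"],o["wrist_force"])
im=get_image("side");cv2.imwrite("pics/p1s.png",im[120:300,150:400,::-1].repeat(3,0).repeat(3,1))
E
```

```text
4.9583 [0.55093681 0.04377178 0.13003571] 0.006847080067576659 [0.88429919 0.79498474 0.15597644]
```

View pics/p1s.png

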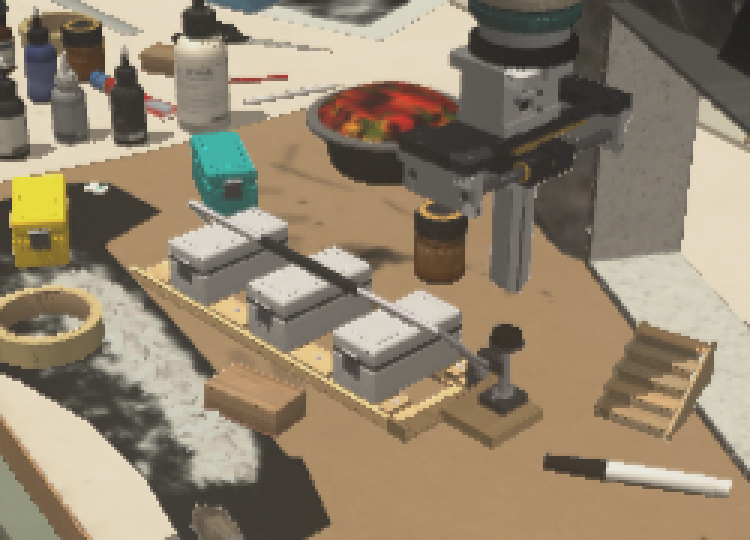

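```bash
python3 - <<'E'
from h import *
for z,f in ((.095,.15),(.0815,.05),(.080,.03)):
    arm.move_straight(rk(.022,-.202,z),feed=f)
    o=arm.observe();print(round(o["time"],2),o["position"].round(4),o["wrist_force"].round(2))
im=get_image("side");cv2.imwrite("pics/p2s.png",im[120:300,150:400,::-1].repeat(3,0).repeat(3,1))
E
```

```text
5.39 [0.5506 0.0426 0.0948] [ 0.67 -1.4   0.01]
5.81 [0.552  0.0425 0.082 ] [ 1.91 -0.46  3.95]
6.06 [0.5519 0.0424 0.0805] [2.52 0.9  4.82]
```

View pics/p2s.png

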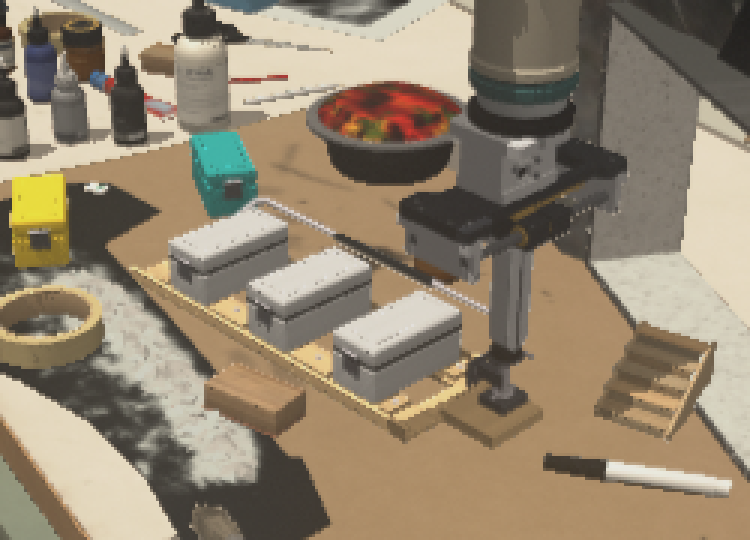

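```bash
python3 - <<'E'
from h import *
arm.pause(.5)
arm.move_straight(rk(.022,-.202,.13),feed=.2)
arm.let_go()
o=arm.observe();print(round(o["time"],2),o["wrist_force"].round(2))
arm.move_ptp(rk(0,-.105,.14),down(RYAW+np.pi/2))
o=arm.observe();print(round(o["time"],2),o["position"].round(4),rk(0,-.105,.14))
for c in ("side","top"):
    im=get_image(c);cv2.imwrite(f"pics/p3{c}.png",(im[120:300,150:400,::-1]).repeat(3,0).repeat(3,1))
E
```

```text
8.46 [-0.42 -0.37  0.35]
9.4 [0.5094 0.1321 0.14  ] [0.50921306 0.13270051 0.14      ]
```

View pics/p3side.png

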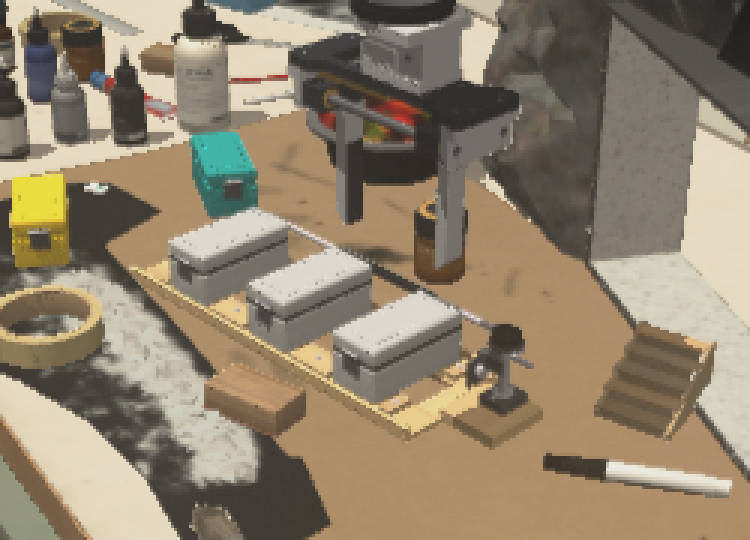

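View pics/p3top.png

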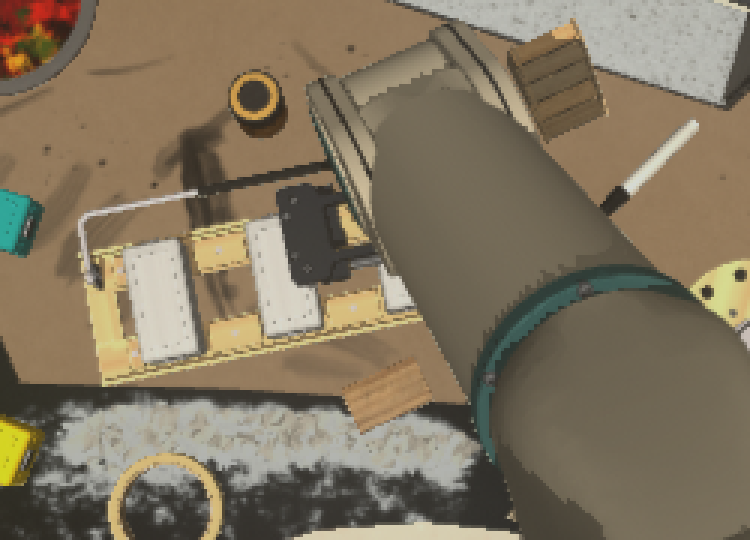

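```bash
cat >> h.py <<'E'
YD=None
def log(t=""):
    o=arm.observe();print(t,round(o["time"],2),o["position"].round(4),"F",o["wrist_force"].round(2),"T",o["torque"].round(3),"w",round(o["width"],3));return o
def pick(y,zt=.032):
    yaw=RYAW+np.pi/2
    arm.move_straight(rk(0,y,zt),down(yaw),feed=.15)
    arm.grasp(35); log("gripped")
    arm.move_straight(rk(0,y,.17),feed=.15); log("lifted")
def rec(T):
    F=[];M=[];t=[]
    t0=arm.observe()["time"]
    while True:
        arm.pause(.005);o=arm.observe();F.append(o["wrist_force"]);M.append(o["torque"]);t.append(o["time"])
        if t[-1]-t0>T: break
    return np.array(t),np.array(F),np.array(M)
def shake(y,ang=np.radians(5),n=2):
    yaw=RYAW+np.pi/2; p=rk(0,y,.17); ja=np.array([np.cos(yaw),np.sin(yaw),0]); lx=np.array([np.cos(RYAW),np.sin(RYAW),0])
    for k in range(n):
        for s in (1,-1):
            arm.move_ptp(p,down(yaw,s*ang))
            t,F,M=rec(.6)
            fl=F@lx; d=np.abs(fl-np.median(fl)); h=len(t)*2//3
            print(s,"n",len(t),"t",t[0].round(3),"maxdev along",d.max().round(2),"at",(t[d.argmax()]-t[0]).round(3),"sd late",fl[h:].std().round(2),"M jaw late",(M[h:]@ja).mean().round(4),"sd",(M[h:]@ja).std().round(4))
    arm.move_ptp(p,down(yaw)); log("level")
E
python3 - <<'E'
from h import *
log();pick(-.105);shake(-.105)
im=get_image("side");cv2.imwrite("pics/p4s.png",im[120:300,150:400,::-1].repeat(3,0).repeat(3,1))
E
```

```text
9.5 [0.5094 0.1319 0.1398] F [-0.09 -0.1  -0.37] T [-0.009 -0.021  0.042] w 0.999
gripped 11.12 [0.5092 0.1331 0.0321] F [-0.68  0.94  1.42] T [0.305 0.153 0.065] w 0.525
lifted 12.18 [0.5084 0.1324 0.1691] F [-0.13 -0.42 -3.88] T [0.086 0.107 0.007] w 0.533
1 n 72 t 12.442 maxdev along 2.04 at 0.2 sd late 0.63 M jaw late -0.1012 sd 0.0311
-1 n 73 t 13.4 maxdev along 3.39 at 0.25 sd late 0.47 M jaw late 0.1347 sd 0.0229
1 n 73 t 14.367 maxdev along 1.65 at 0.267 sd late 0.52 M jaw late -0.0935 sd 0.0242
-1 n 72 t 15.333 maxdev along 3.83 at 0.25 sd late 0.41 M jaw late 0.126 sd 0.0299
level 16.18 [0.5105 0.133  0.1699] F [-0.84  0.58 -3.8 ] T [ 0.088  0.029 -0.055] w 0.534
```

View pics/p4s.png

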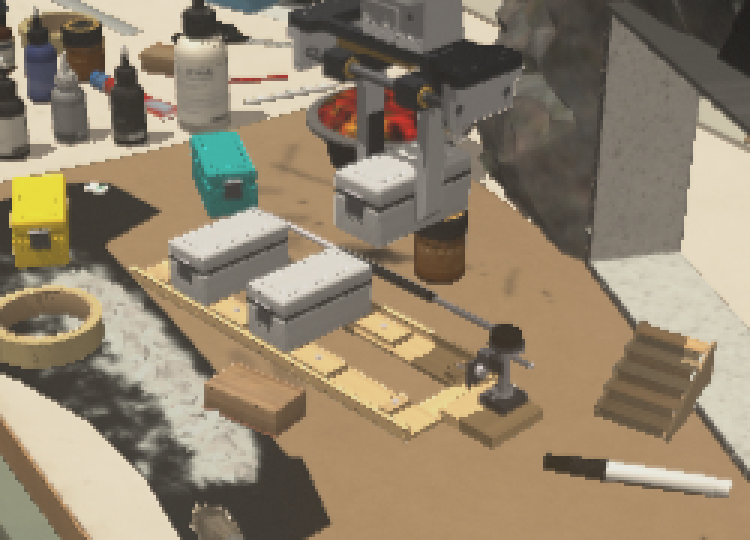

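```bash
python3 - <<'E'
from h import *
y=-.105;yaw=RYAW+np.pi/2; p=rk(0,y,.17); ja=np.array([np.cos(yaw),np.sin(yaw),0]); lx=np.array([np.cos(RYAW),np.sin(RYAW),0])
import pickle;S=[]
for a in (2.5,-2.5,2.5,-2.5):
    arm.move_ptp(p,down(yaw,np.radians(a)))
    t,F,M=rec(.9);S.append((a,t,F,M)); fl=F@lx; m=M@ja
    print(a,t[0].round(2)); print("F",np.round(fl[::1],1).tolist()); print("M by 10",[round(m[i:i+10].mean(),3) for i in range(0,len(m),10)])
pickle.dump(S,open("c3.pkl","wb"))
arm.move_ptp(p,down(yaw)); log()
E
```

```text
2.5 16.49
F [0.6, -0.0, -0.6, -0.7, 0.2, 0.3, 0.7, -0.1, -0.3, -0.3, -0.4, -0.9, 0.6, 0.6, 0.4, -0.2, -0.2, -0.4, 0.7, -0.2, -0.2, 0.1, 0.5, 0.4, 0.0, -0.3, 0.2, 0.0, -0.1, -0.8, -0.0, -0.3, 0.3, 0.7, -0.5, -0.5, -0.5, 0.4, 1.3, 0.4, 0.1, -0.3, 0.4, -0.2, -0.4, -0.5, -0.2, 0.0, -0.2, 0.6, 0.4, -0.0, 1.7, 0.3, 0.6, 0.3, 0.0, -0.0, -0.7, 0.4, 0.7, 0.1, -0.3, 0.3, 0.0, 0.5, -0.6, -0.1, 0.2, -0.6, -0.1, -0.2, 0.2, 0.4, -0.6, -0.6, -0.3, 0.5, 0.7, -0.3, 0.1, -0.8, 0.2, -0.8, 0.1, 0.2, -0.0, 0.7, -1.2, 0.4, -0.0, 0.4, 0.6, -0.3, -0.1, 0.6, 0.1, -0.1, 0.0, 0.0, 0.3, 0.4, -0.2, -0.1, 0.9, -0.5, 0.0, 0.2, 0.8]
M by 10 [np.float64(-0.035), np.float64(-0.052), np.float64(-0.064), np.float64(-0.037), np.float64(-0.04), np.float64(-0.029), np.float64(-0.029), np.float64(-0.053), np.float64(-0.019), np.float64(-0.021), np.float64(-0.034)]
-2.5 17.65
F [0.3, -0.9, 0.1, 0.4, -0.2, 1.0, 0.0, 0.7, 1.5, 0.0, 0.6, -0.4, -0.0, -0.1, -0.5, 0.2, -0.5, -0.0, 0.6, -0.6, 0.7, 0.5, 0.2, 0.5, 0.8, -0.7, 0.5, -0.1, 0.9, -0.1, -0.0, -0.0, -0.2, 0.2, 0.3, 0.2, 0.5, 0.7, -0.4, 0.3, 0.1, -0.1, -0.6, -0.1, -0.0, 0.3,
[... 1620 characters left out ...]
, 0.7, 0.4, 0.8, -0.8, -0.4, 0.0, 0.1, -0.2, 0.5, 0.0, 0.2, 0.2, 0.1, 0.2, -0.0, -0.9, -0.0, 0.3, -0.4, 0.9, -0.7, 0.5, 0.4, -0.9, 0.1, -0.2, 0.2, 0.7, 0.4, 0.6, -1.6, 0.3, -0.2, -0.7, -0.1, 0.4, 0.4, -0.4, -0.4, -0.1, 0.4, 0.3, -0.1, -0.5, 0.5, 0.6, 0.3, -0.4, -0.5, 1.1, -0.3, 0.1, -0.9, 0.5, 0.4, -0.2, 0.3, 0.5, 0.1, 0.5, -0.4, 0.4, -0.4, -0.2, -0.2, -0.1, 0.1, -1.0, 0.8, -0.7, 0.2, -0.2, -0.6]
M by 10 [np.float64(0.058), np.float64(0.08), np.float64(0.089), np.float64(0.09), np.float64(0.062), np.float64(0.066), np.float64(0.089), np.float64(0.036), np.float64(0.047), np.float64(0.063), np.float64(0.065)]
 21.12 [0.51   0.1329 0.1699] F [ 0.49 -0.1  -3.54] T [ 0.065  0.009 -0.026] w 0.531
```

```bash
python3 - <<'E'
from h import *
y=-.105;yaw=RYAW+np.pi/2; p=rk(0,y,.17); ja=np.array([np.cos(yaw),np.sin(yaw),0]); lx=np.array([np.cos(RYAW),np.sin(RYAW),0])
arm.move_ptp(p,down(yaw,np.radians(5)));arm.pause(.4)
for a in (-5,5,-5,5):
    arm.move_ptp(p,down(yaw,np.radians(a)))
    t,F,M=rec(.75); fl=F@lx; m=M@ja; i=np.argsort(-np.abs(fl))[:5]; 
    print(a,t[0].round(2),"top |F| ",[(round(t[k]-t[0],3),round(fl[k],1)) for k in sorted(i)],"sd",fl.std().round(2),"M",[float(round(m[i:i+10].mean(),3)) for i in range(0,len(m),10)])
log()
E
```

```text
-5 22.13 top |F|  [(np.float64(0.25), np.float64(-2.5)), (np.float64(0.367), np.float64(1.5)), (np.float64(0.425), np.float64(1.4)), (np.float64(0.467), np.float64(-1.3)), (np.float64(0.708), np.float64(-1.6))] sd 0.63 M [0.105, 0.145, 0.117, 0.178, 0.133, 0.126, 0.118, 0.137, 0.108, 0.127]
5 23.25 top |F|  [(np.float64(0.008), np.float64(-1.3)), (np.float64(0.092), np.float64(-1.2)), (np.float64(0.283), np.float64(1.3)), (np.float64(0.3), np.float64(-1.3)), (np.float64(0.683), np.float64(1.2))] sd 0.57 M [-0.109, -0.111, -0.109, -0.151, -0.103, -0.103, -0.114, -0.101, -0.123, -0.095]
-5 24.37 top |F|  [(np.float64(0.0), np.float64(1.1)), (np.float64(0.058), np.float64(1.5)), (np.float64(0.15), np.float64(1.3)), (np.float64(0.2), np.float64(1.2)), (np.float64(0.25), np.float64(-3.9))] sd 0.66 M [0.114, 0.109, 0.13, 0.19, 0.132, 0.123, 0.128, 0.134, 0.121, 0.191]
5 25.48 top |F|  [(np.float64(0.1), np.float64(-1.1)), (np.float64(0.117), np.float64(-1.2)), (np.float64(0.167), np.float64(-1.3)), (np.float64(0.517), np.float64(-1.3)), (np.float64(0.692), np.float64(1.3))] sd 0.5 M [-0.096, -0.092, -0.091, -0.15, -0.081, -0.093, -0.126, -0.095, -0.088, -0.095]
 26.23 [0.5092 0.1327 0.17  ] F [-0.5  -0.34 -2.86] T [ 0.065 -0.084 -0.015] w 0.527
```

```bash
python3 - <<'E'
from h import *
y=-.105;yaw=RYAW+np.pi/2; p=rk(0,y,.17); ja=np.array([np.cos(yaw),np.sin(yaw),0])
for a in (10,-10): arm.move_ptp(p,down(yaw,np.radians(a))); arm.pause(.15)
r=[]
for a in (1.5,-1.5):
    arm.move_ptp(p,down(yaw,np.radians(a)));arm.pause(.8); t,F,M=rec(.5); r.append((M@ja).mean()); print(a,r[-1].round(4))
print("half diff",(r[1]-r[0])/2); log()
E
```

```text
1.5 -0.0303
-1.5 0.0617
half diff 0.046000882753027925
 30.62 [0.5092 0.1327 0.17  ] F [-0.13 -0.44 -3.56] T [ 0.034  0.097 -0.015] w 0.529
```

```bash
python3 - <<'E'
import pickle,numpy as np,json
S=pickle.load(open("c3.pkl","rb"))
_,_,Y=json.load(open("rack.json"))
yaw=Y+np.pi/2; ja=np.array([np.cos(yaw),np.sin(yaw),0]); lx=np.array([np.cos(Y),np.sin(Y),0])
for a,t,F,M in S:
    m=M@ja; f=F@lx; k=np.median(m); d=m-k
    i=np.argsort(-np.abs(d))[:6]
    print(a,"sd",d.std().round(3),[(float((t[j]-t[0]).round(2)),float(d[j].round(3)),float(f[j].round(1))) for j in sorted(i)],"corr",np.corrcoef(m,f)[0,1].round(2))
    print(np.round((F[:,2])[::6],1).tolist())
    print(np.diff(t)[:6].round(4), "M sm", [float(round(m[i:i+5].mean(),3)) for i in range(0,len(m),5)])
E
```

```text
2.5 sd 0.036 [(0.02, -0.078, -0.7), (0.21, -0.102, -0.3), (0.22, -0.082, 0.2), (0.33, -0.069, 0.1), (0.63, -0.198, -0.3), (0.88, -0.064, -0.5)] corr 0.0
[-3.3, -3.8, -3.3, -3.8, -3.4, -3.6, -3.4, -3.7, -3.7, -3.6, -4.1, -4.2, -3.7, -3.6, -2.1, -3.8, -3.6, -3.7, -3.4]
[0.0083 0.0083 0.0084 0.0083 0.0083 0.0084] M sm [-0.044, -0.026, -0.07, -0.035, -0.051, -0.077, -0.032, -0.041, -0.047, -0.033, -0.04, -0.018, -0.033, -0.025, -0.039, -0.067, -0.019, -0.018, -0.029, -0.013, -0.03, -0.039]
-2.5 sd 0.044 [(0.14, 0.105, -0.0), (0.41, 0.082, -0.0), (0.55, 0.268, -1.3), (0.56, -0.096, -0.2), (0.61, -0.069, 0.9), (0.69, -0.071, -0.5)] corr -0.15
[-3.4, -2.4, -3.8, -3.0, -3.6, -3.8, -3.8, -3.7, -3.1, -3.8, -3.5, -2.2, -3.4, -3.3, -2.9, -2.9, -2.8, -3.0, -3.5]
[0.0083 0.0084 0.0083 0.0083 0.0084 0.0083] M sm [0.069, 0.063, 0.085, 0.106, 0.087, 0.065, 0.093, 0.068, 0.06, 0.072, 0.078, 0.047, 0.05, 0.086, 0.059, 0.047, 0.033, 0.055, 0.069, 0.054, 0.038, 0.04]
2.5 sd 0.042 [(0.12, -0.091, -0.3), (0.18, -0.08, -0.2), (0.21, -0.092, -0.5), (0.61, -0.217, 1.6), (0.62, 0.089, -0.5), (0.84, 0.086, 0.1)] corr -0.05
[-3.7, -3.2, -3.6, -4.2, -3.3, -4.2, -4.9, -3.7, -3.0, -2.3, -2.8, -3.1, -3.2, -4.4, -4.0, -3.6, -3.8, -4.1, -3.5]
[0.0084 0.0083 0.0083 0.0084 0.0083 0.0083] M sm [-0.054, -0.043, -0.043, -0.065, -0.046, -0.049, -0.078, -0.055, -0.033, -0.024, -0.043, -0.027, -0.021, -0.007, -0.041, -0.017, -0.019, -0.018, -0.028, -0.014, -0.023, 0.007]
-2.5 sd 0.038 [(0.09, 0.06, 0.1), (0.27, 0.068, 0.4), (0.35, -0.064, 0.1), (0.55, 0.251, -1.6), (0.62, -0.074, -0.4), (0.65, -0.072, -0.1)] corr -0.21
[-3.6, -3.4, -3.1, -4.1, -2.8, -3.0, -3.9, -3.8, -3.6, -3.3, -3.2, -3.3, -2.9, -3.3, -3.6, -3.9, -3.7, -3.9, -3.0]
[0.0083 0.0083 0.0084 0.0083 0.0083 0.0084] M sm [0.052, 0.065, 0.072, 0.088, 0.088, 0.089, 0.098, 0.081, 0.052, 0.072, 0.071, 0.061, 0.067, 0.111, 0.036, 0.035, 0.059, 0.036, 0.057, 0.07, 0.059, 0.072]
```

```bash
python3 - <<'E'
from h import *
yaw=RYAW+np.pi/2; p=rk(0,-.105,.17)
arm.move_ptp(p,down(yaw))
arm.move_straight([.428,-.174,.175],feed=.12)
arm.pause(.3); o=log(); print(R.from_quat(o["ee_rot"]).as_matrix().round(3))
for c in ("side","top"):
    im=get_image(c);cv2.imwrite(f"pics/p5{c}.png",cv2.resize(im[:,:,::-1],(784,588)))
E
```

```text
33.96 [ 0.428  -0.1739  0.175 ] F [-0.39  0.22 -3.11] T [ 0.031  0.015 -0.033] w 0.529
[[-0.    -0.978 -0.208]
 [ 0.    -0.208  0.978]
 [-1.     0.     0.   ]]
```

View pics/p5side.png

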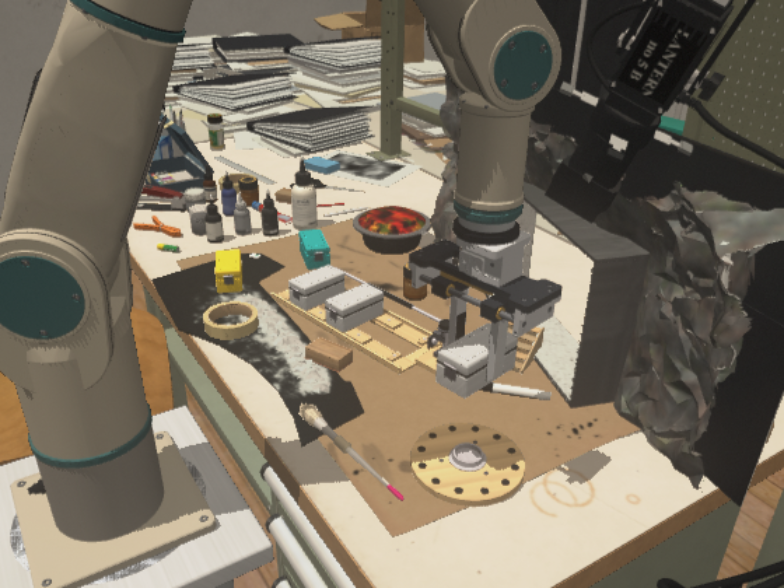

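View pics/p5top.png

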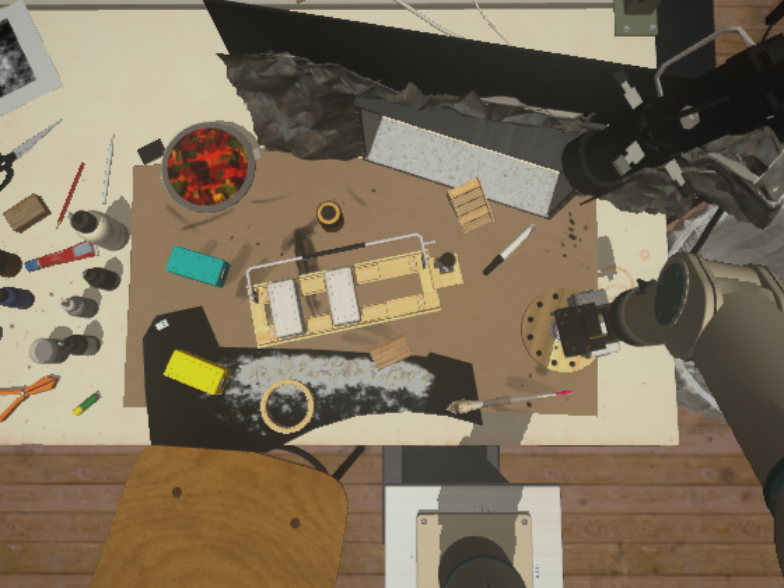

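```bash
python3 - <<'E'
from h import *
arm.pause(.5); log(); arm.sign_off()
E
```

```text
34.56 [ 0.428 -0.174  0.175] F [ 0.06  0.26 -3.33] T [0.021 0.066 0.07 ] w 0.53
the job is handed in; nothing more can be done
```

I handed the job in at about 34.6 s, with case 3 (the one next to the plunger) gripped over the middle of the turntable as the rattling case.

- **Bail:** I pressed the plunger nearly right down (about 4.8 N on the wrist), and the pictures showed the bail lying back behind the cases.
- **Choice of cases:** I took the three grey cases in the rack and left the yellow and turquoise look-alikes alone.
- **Which case rattles:** I lifted case 3 first and tilted it to and fro in the air.
    - **Tilting ±5°:** a jolt came about 0.25 s after each tilt to −5°, 2.5 to 3.9 N. At +5° the force showed no clear jolt, only a small bump in the torque.
    - **Tilting ±2.5°:** torque spikes of 0.2 to 0.27 N m, against a spread of about 0.04, came at 0.55 to 0.63 s. Their direction reversed with the tilt, and the later timing fits a ball rolling from end to end.
- **Cases 1 and 2:** I did not lift them, since case 3 already showed the rattle, so there was no silent case to compare it with. They still stand in their pockets.
- **Last checks:** the gripper held at (0.428, −0.174, 0.175), level and still, with the fingers closed on the case and its weight of about 3.3 N felt. The pictures showed the case upright over the turntable. The sanding block and pen looked unmoved.
- **A check that disagreed:** I expected the steady torque to show which end the ball had rolled to, but the ±1.5° reading did not fit a simple model. The choice of case therefore rests on the knocks.

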